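# Put the fallen canister back in the counter caddy and shut its retainer slide

### The arm

A 6-joint arm with a two-finger parallel gripper is mounted at the origin on the work surface. World frame = base frame: x ahead of the robot, y to its left, z up, the work surface at z = 0. Lengths are in m, angles in degrees, forces in N, time in s.
With the tool pointing down it reaches from about 0.25 to 0.725 m from the base axis. Payload 9.7 kg.
Tool frame: the origin (TCP) lies between the finger pads; the fingertips stand 19 mm ahead of it and the grasp point (between the pads) is the TCP; z points along the fingers, y is the line along which they close (so a half turn about z gives the same grasp; the last joint's range is limited). The gripper opens to 85 mm and grips with 20 to 120 N. Pads are 22 mm wide; open, the fingers measure 114 mm over their backs; the gripper's body (76 mm by 85 mm) begins 54 mm behind the grasp point. The pads swing forward as they close: fully open they stand 13 mm farther back than shut.
Start: joints at [71.849, 4.979, 10.078, 95.1, 0, 90], TCP at [0.171, 0.523, 0.25] pointing down, gripper open.
Joint ranges: [-179.16, 179.16], [-48.56, 103.87], [-65.8, 70.77], [-126.05, 130.52], [-82.76, 87.17], [-180, 180]. Speed limits (degrees/s): [127.2, 127.2, 147.25, 180, 180, 180].

### API

Orientations are given as [roll, pitch, yaw] about the fixed x, y, z axes, in that order (R = Rz(yaw) Ry(pitch) Rx(roll)).
In Python, from workcell import bot gives the robot as it stands. The module is installed in compiled form; this text tells all that it offers.
- The arm moves only by the shell command python3 -m crank 'ROWS' [OPENING] [FORCE]. ROWS is JSON, a list that holds one entry, the list of rows, each a list of 6 numbers: the shift along the world's x, y, z as a fraction of full scale, then the turn, a rotation vector about the world's x, y, z as a fraction of full scale. In form: [[[x, y, z, wx, wy, wz], ...]]. A call has 1 to 20 rows; each row shifts and turns the commanded pose from where the row before left it; what a row does not reach is not made up. Full scale, the value 1, is 20 mm for a shift and 0.12 rad for a turn. A row lasts 1/12 s, in which the tool goes at most 41.7 mm and 7.16 degrees, less where a joint would pass 70% of its speed; a pose out of reach is approached as far as the arm can. A call with a number of a shift or a turn outside -1 to 1 is refused whole. A call with a gripper value outside its range is refused whole. OPENING is the opening, from 0 (shut) to 1 (fully open), set as the call begins (- or left out, the last holds). The fingers move at their own pace and stop on an object; FORCE is the grip in N (left out, the last holds). Time passes only in rows, so rows that do not move let the fingers close. It gives the time, the measured TCP pose, the force, the opening and the grip force at its end, in the units of the state.
- bot.get_obs(): the state, without advancing time (a new reading comes with each control period).
- bot.camera(name): name is "scene" or "top" or "wrist"; returns the picture (420x560x3 uint8, red, green, blue); there is no depth.
- bot.camera_model(name): a dict with "vertical_fov" (degrees; the focal length in pixels is half the picture's height over the tangent of half this angle, whatever the lens; pixels are square), "cx", "cy" (the principal point, pixels), "R" (3x3) and "t" (3): a world point X has camera coordinates R X + t. Camera axes: x right, y down, z forward; pixel columns grow to the right and rows downward; lengths in m; the calibration is good to about 2 mm. A picture is of the moment at which its call begins: read the wrist's pose just before it. camera_model takes no time and is no camera call; for the wrist camera it gives the pose at the moment of the call.
- bot.job_done(): hands the job in; it is judged then, once.
The state is a dict: "time": time; "q": joint angles; "qd": joint speeds; "joint_efforts": joint torques, N m; "ee_pos": TCP position; "tcp_rot": TCP orientation; "wrist_force": force on the tool from outside, world axes, zero at the start; "torque": the same for the moment, N m; "opening": finger opening in m; "grasp_force": force on a finger pad.
Only numpy, scipy, OpenCV 4.12 (cv2) and the standard library are available. Lean on these libraries where they do the work, as an engineer would, in place of code of your own. Each camera call takes 0.05 s, during which the arm holds its last target. There are 200 camera calls.

### The job

A square canister has fallen over on the kitchen counter. First slide the caddy's steel retainer by its wooden grip fully open to its stop and leave it there, stand the canister upright on the caddy floor in the gap that this frees between the divider and the retainer (set it down, do not drop it), then slide the retainer fully home to its stop so that the canister is held snugly. Leave the jar, the tin, the mug and the pepper mill standing where they are.

Things in the scene. Friction and masses are not known exactly. Their poses are not given: they have to be found in the camera images.
- caddy: Low fixed wooden tray, 100 mm (x) by 360 mm (y), lying crosswise. Origin: centre of its underside, on the counter; x points away from the robot, z up. Floor top at z = 8 mm. Side lips at x = +-47.5 mm, 5 mm thick, 20 mm high (90 mm clear between). End walls at y = -177 mm (60 mm high) and +177 mm (35 mm high). From -y to +y: jar's bay, divider, canister's bay, sliding retainer.
- divider (a point): Middle of the top edge of the caddy's fixed wooden divider, 60 mm above the counter, at caddy y = -92 mm. It stands across the tray, 6 mm thick (faces at y = -95 and -89 mm), 90 mm wide.
- fence (a joint): Travel of the steel retainer along caddy +y, m: 0 = home (closed stop), 0.12 = open stop. Stays where left; 2 N friction. Its flat panel (86 mm wide, 8 mm thick, top 91 mm above the counter) has its bay-side face at caddy y = -0.023 + joint, so the bay from the divider is 66 mm long when home, 186 mm when open. The grip stands on the panel's outer (+y) side.
- fence_grip (a point): Centre of the top face of the retainer's dark wooden grip, 133 mm above the counter, at caddy x = 0, y = 0.010 + joint. The grip block is 24 mm wide (caddy x), 50 mm long (caddy y), 55 mm high; below it is an 18 mm thick steel web. Pinch it from above across the 24 mm.
- canister: White stoneware canister lying on its side, 0.25 to 0.45 kg: square body 58 x 58 mm, 116 mm tall, with a round neck and wooden lid (radius 24, then 21 mm); 150 mm tall in all. Origin: mid-height on its axis (75 mm from base and lid top); z from base to lid, x and y square to its sides. The square body spans z = -75 to +41 mm. Standing in the caddy, its origin is 83 mm above the counter.
- jar: Green glass jar, radius 32 mm, 92 mm tall, standing in the caddy's end bay beyond the divider. Origin: centre of its base. Leave alone.
- tin: Closed steel food tin, radius 34 mm, 100 mm tall, standing on the counter. Origin: centre of its base. Leave alone.
- mug: White mug, radius 40 mm, 92 mm tall, handle on its +y side reaching about 75 mm from the axis, standing on the counter. Origin: centre of its base. Leave alone.
- mill: Dark wooden pepper mill, radius 29 mm, 150 mm tall, standing on the counter. Origin: centre of its base. Leave alone.
Things that resemble listed ones, but are neither listed nor needed, are in the scene too. Leave any orange or red look-alike of the canister alone.

How it is judged:
By the outcome, as a careful person would: the job done as asked, in the order asked, and still so for the second after the job is handed in, with the robot touching nothing.
It also fails if it takes over 72 s, if anything falls off the work surface, if the arm or the gripper's body presses on something with over 40 N, if the wrist force passes 120 N, or if a joint passes its speed limit or range.

## Working session

There is one attempt and no reset: what is moved stays moved. The work goes in short steps, Python scripts to look and compute and a shell command to move; the robot and the scene stay as the last step left them, time stands still between calls to the robot, and variables do not carry over. Pictures are saved under pics/ and viewed, at most 10 in all, crops included, and the job is handed in when it is done.

```bash
mkdir -p pics; cat > h.py <<'E'
import numpy as np, cv2
from workcell import bot
def cam(n):
    m=bot.camera_model(n); f=210/np.tan(np.radians(m["vertical_fov"])/2)
    return np.array([[f,0,m["cx"]],[0,f,m["cy"]],[0,0,1]]),np.array(m["R"]),np.array(m["t"])
def ray(c,uv):
    K,R,t=c; d=R.T@np.linalg.solve(K,[uv[0],uv[1],1]); return -R.T@t,d/np.linalg.norm(d)
def atz(c,uv,z):
    o,d=ray(c,uv); return o+d*(z-o[2])/d[2]
def tri(a,ua,b,ub):
    o1,d1=ray(a,ua);o2,d2=ray(b,ub)
    s=np.linalg.lstsq(np.c_[d1,-d2],o2-o1,rcond=None)[0]
    p,q=o1+s[0]*d1,o2+s[1]*d2
    return (p+q)/2,np.linalg.norm(p-q)
def proj(c,X):
    K,R,t=c; p=K@(R@np.array(X)+t); return p[:2]/p[2]
def snap(n,fn):
    c=cam(n); im=bot.camera(n); cv2.imwrite("pics/"+fn,im[:,:,::-1]); return c,im
E
python3 - <<'E'
from h import *
np.set_printoptions(precision=4,suppress=True)
for n in("scene","top","wrist"):
    c,_=snap(n,n+"1.png"); print(n,c[0][0,0],c[0][:2,2],-c[1].T@c[2],c[1][2])
print(bot.get_obs())
E
```

```text
scene 499.93096788453454 [290.1863 211.2744] [ 1.1927 -0.4979  1.0402] [-0.567   0.3318 -0.7539]
top 496.1422751715965 [284.6526 224.294 ] [ 0.2448 -0.0919  1.1077] [ 0.2189  0.0017 -0.9757]
wrist 332.80523181390635 [283.2623 207.4096] [0.1064 0.543  0.3729] [ 0.253  -0.0854 -0.9637]
{'time': 0.15, 'q': array([71.8481,  5.0043, 10.0459, 95.0995,  0.0003, 90.0011]), 'qd': array([ 0.0337, -0.0278,  0.1338, -0.0128, -0.0206, -0.0417]), 'joint_efforts': array([ -0.0003, -52.0761,  46.5044,   0.014 ,   0.    ,  -0.    ]), 'ee_pos': array([0.1713, 0.5225, 0.2498]), 'tcp_rot': array([-179.942 ,   -0.0003,  161.847 ]), 'wrist_force': array([ 0.0598, -0.3275, -0.1368]), 'torque': array([-0.0106, -0.0564, -0.0194]), 'grasp_force': 0.0, 'opening': 0.08542002302778147}
```

View pics/scene1.png

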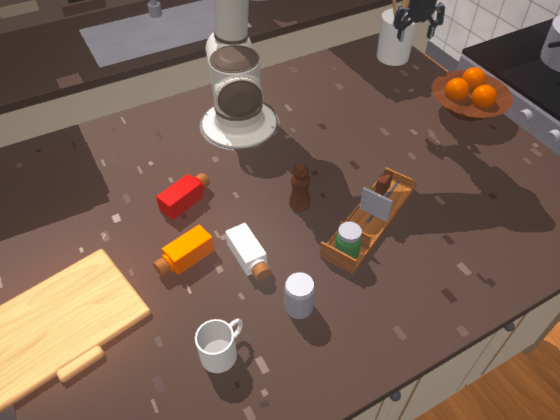

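View pics/top1.png

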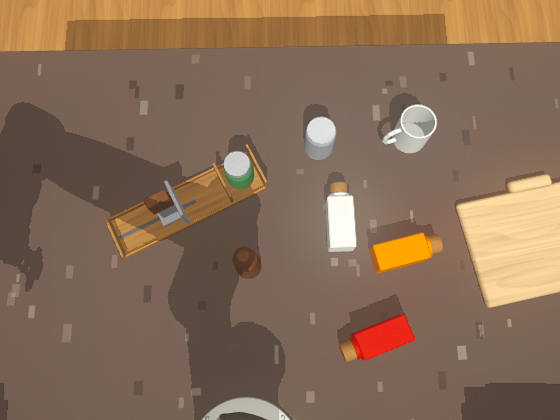

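The scene view shows the white canister near (248,249), the caddy near (370,220) with the grip at (384,182), the mill at (300,188) and the tin at (299,295). In the top view the canister is near (341,218) and the caddy runs from (115,235) to (262,165). I'll enlarge both for measuring.

```bash
python3 - <<'E'
import cv2
for n,(x,y,w,h) in {"top":(100,140,265,150),"scene":(220,150,200,150)}.items():
    im=cv2.imread(f"pics/{n}1.png")[y:y+h,x:x+w]; s=3 if n=="top" else 4
    im=cv2.resize(im,None,fx=s,fy=s,interpolation=cv2.INTER_CUBIC)
    im=cv2.convertScaleAbs(im,alpha=1.4,beta=15)
    for u in range((-x)%20,w,20): cv2.putText(im,str(x+u),(u*s,8),0,.3,(255,255,255),1); cv2.line(im,(u*s,10),(u*s,16),(255,255,255),1)
    for v in range((-y)%20,h,20): cv2.putText(im,str(y+v),(0,v*s),0,.3,(255,255,255),1); cv2.line(im,(20,v*s),(26,v*s),(255,255,255),1)
    cv2.imwrite(f"pics/{n}z.png",im)
E
```

```text
(no output)
```

View pics/topz.png

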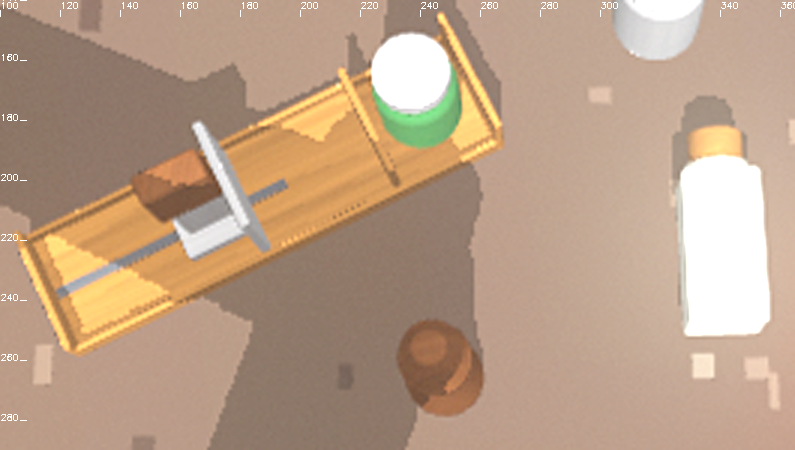

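View pics/scenez.png

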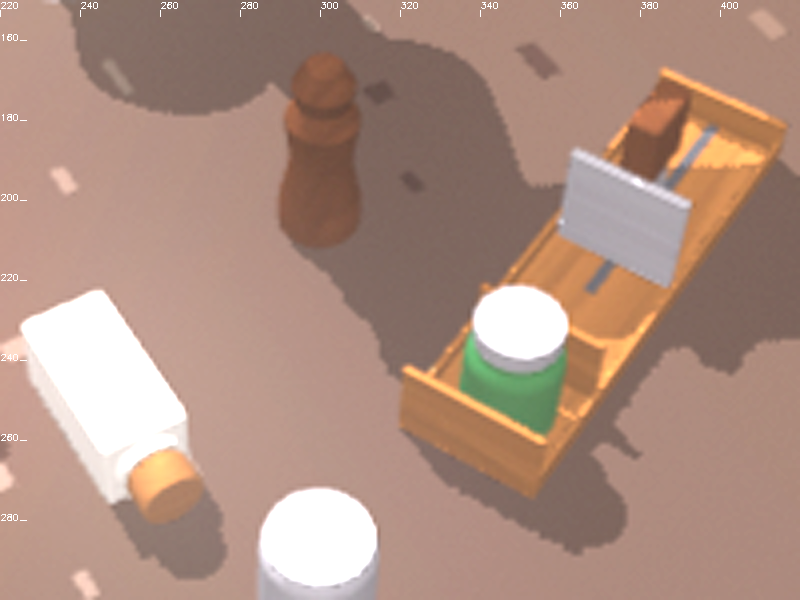

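In the zoomed views the caddy corners, the panel's edges, the grip's top face and the canister's edges are all clear, so I'll fit poses to picked corners in both views.

```bash
cat > fit.py <<'E'
from h import *
from scipy.optimize import least_squares
np.set_printoptions(precision=4,suppress=True)
T,S=cam("top"),cam("scene")
t=lambda u,v:(T,(100+u/3,140+v/3)); s=lambda u,v:(S,(220+u/4,150+v/4))
def world(p,X): 
    a=p[2]; return np.array([p[0]+np.cos(a)*X[0]-np.sin(a)*X[1],p[1]+np.sin(a)*X[0]+np.cos(a)*X[1],(p[3] if len(p)>3 else 0)+X[2]])
def fit(pts,p0):
    f=lambda p:np.concatenate([proj(c,world(p,X))-uv for X,(c,uv) in pts])
    r=least_squares(f,p0,loss="soft_l1"); return r.x,f(r.x).reshape(-1,2)
e=.18
cad=[((-.05,-e,.06),s(403,368)),((.05,-e,.06),s(546,440)),((-.05,-e,0),s(402,428)),((.05,-e,0),s(532,497)),
((-.05,e,.035),s(664,68)),((.05,e,.035),s(787,124)),((.05,-e,.06),t(443,12)),((-.05,-e,.06),t(503,143)),
((.05,e,.035),t(20,238)),((-.05,e,.035),t(70,352)),((.045,-.092,.06),t(340,70)),((-.045,-.092,.06),t(397,186)),((.045,-.089,.06),s(604,345))]
if __name__=="__main__":
    for n in(3,4):
        p,r=fit(cad,[.4,.2,.3,0][:n]); print("caddy",p[:2],np.degrees(p[2]),p[3:],"res\n" if n==4 else "",r if n==4 else "")
    for nm,a,b in(("panel+x",t(199,122),s(690,203)),("gripcentre",t(172,176),s(657,114)),("mill top",t(430,345),s(324,60)),("jar top",t(411,72),s(520,326)),("divider+x",t(340,70),s(604,345))):
        P,g=tri(*a,*b); d=P[:2]-p[:2]; a=p[2]; print(nm,P,g,"caddy:",[d@[np.cos(a),np.sin(a)],d@[-np.sin(a),np.cos(a)]])
    h=.029
    can=[((-h,-.075,h),t(768,328)),((h,-.075,h),t(685,335)),((-h,-.075,h),s(22,326)),((h,-.075,h),s(98,291)),((-h,.041,h),s(105,447)),((h,.041,h),s(185,415)),((-h,-.075,-h),s(30,372)),((-h,.041,-h),s(112,500)),((0,.075,0),s(168,480)),((0,.075,.0),t(717,126))]
    for sg in (1,-1):
        q=[((X[0]*sg,X[1],X[2]),c) for X,c in can]
        for n in (4,):
            p2,r=fit(q,[.35,-.15,0,.029]); print("can",p2[:2],np.degrees(p2[2]),p2[3:],"rms",np.sqrt((r**2).mean()),"axis",world(p2,(0,.1,0))-world(p2,(0,0,0)));
            if sg==-1: print(r)
E
python3 fit.py
```

```text
caddy [0.542  0.1297] 26.5909348810326 []  
caddy [0.5417 0.131 ] 26.434657044202417 [-0.0041] res
 [[-1.4567  0.6507]
 [-1.9042  1.4171]
 [-2.5237 -0.1125]
 [-1.0386  1.1344]
 [-1.924  -0.0559]
 [-1.117  -0.0735]
 [-0.7086  0.4647]
 [-0.6749 -5.5159]
 [-3.1502 -0.8692]
 [-2.1888  0.5048]
 [-0.6407  0.0482]
 [-2.0431 -4.1625]
 [-0.4149 -0.2425]]
panel+x [0.5744 0.1649 0.0911] 0.005806807124070615 caddy: [np.float64(0.044348800684649345), np.float64(0.015776218440701182)]
gripcentre [0.5241 0.1717 0.1251] 0.00208195777985746 caddy: [np.float64(0.002312080216594106), np.float64(0.044330147371238124)]
mill top [ 0.4002 -0.0069  0.1515] 0.004026017809130431 caddy: [np.float64(-0.18815933446638494), np.float64(-0.06053230348399686)]
jar top [0.6077 0.0119 0.0941] 0.00322747252300303 caddy: [np.float64(0.0060669355646790595), np.float64(-0.13604211427083993)]
divider+x [0.6234 0.0687 0.0577] 0.0038912255458406716 caddy: [np.float64(0.04539017674978581), np.float64(-0.09211090826599978)]
can [ 0.5036 -0.2388] -71.71128587509459 [0.0237] rms 16.53687505680929 axis [0.0949 0.0314 0.    ]
can [ 0.4993 -0.2105] -89.16201325422624 [0.026] rms 1.8120405429152975 axis [0.1    0.0015 0.    ]
[[-0.9174 -0.6456]
 [-0.2227 -2.1605]
 [-1.2565 -1.8903]
 [ 0.2541 -1.8719]
 [-1.1405  0.5457]
 [ 0.1301 -1.1826]
 [-1.3276  0.5654]
 [-1.5949  0.8332]
 [ 0.8532  4.342 ]
 [-2.3945  4.1622]]
```

```bash
python3 -m crank '[[[0.98,-0.98,0,0,0,-0.366],[0.98,-0.98,0,0,0,-0.366],[0.98,-0.98,0,0,0,-0.366],[0.98,-0.98,0,0,0,-0.366],[0.98,-0.98,0,0,0,-0.366],[0.98,-0.98,0,0,0,-0.366],[0.98,-0.98,0,0,0,-0.366],[0.98,-0.98,0,0,0,-0.366],[0.98,-0.98,0,0,0,-0.366],[0.98,-0.98,0,0,0,-0.366],[0.98,-0.98,0,0,0,-0.366],[0.98,-0.98,0,0,0,-0.366],[0.98,-0.98,0,0,0,-0.366],[0.98,-0.98,0,0,0,-0.366],[0.98,-0.98,0,0,0,-0.366],[0.98,-0.98,0,0,0,-0.366],[0.98,-0.98,0,0,0,-0.366],[0.98,-0.98,0,0,0,-0.366],[0,0,0,0,0,0],[0,0,0,0,0,0]]]' 1
sed -i 's|100+u/3,140+v/3|100+(u+.5)/3-.5,140+(v+.5)/3-.5|; s|220+u/4,150+v/4|220+(u+.5)/4-.5,150+(v+.5)/4-.5|; s|((-.05,-e,.06),t(503,143)),||; s|((-.045,-.092,.06),t(397,186)),||; s|((0,.075,0),s(168,480)),((0,.075,.0),t(717,126))|((0,.075,0),s(172,490))|' fit.py
python3 fit.py | grep -v '^ \[\|^\[\['
python3 - <<'E'
from h import *
c,im=snap("wrist","wrist2.png"); print(bot.get_obs()["q"])
np.savez("w2.npz",K=c[0],R=c[1],t=c[2])
T=cam("top")
for n,uv in dict(tin=(320.5,131),mug=(416,122)).items(): print(n,atz(T,uv,.1 if n=="tin" else .092))
E
```

```text
time: 1.82
ee_pos: [0.5247, 0.1688, 0.2496]
tcp_rot: [-179.9, -0.0, 116.4]
wrist_force: [-0.5, -0.3, -0.1]
opening: 0.085
grasp_force: 0.0
caddy [0.5426 0.1305] 26.651809440518996 []  
caddy [0.5425 0.131 ] 26.597024022005645 [-0.0015] res
panel+x [0.5742 0.1645 0.0928] 0.00422937701830542 caddy: [np.float64(0.04333451417367764), np.float64(0.015698167353714057)]
gripcentre [0.5239 0.1713 0.1269] 0.0005440353727218613 caddy: [np.float64(0.0014080111200084403), np.float64(0.044302792574144274)]
mill top [ 0.4002 -0.0072  0.1531] 0.002373816549947603 caddy: [np.float64(-0.1890694925934088), np.float64(-0.05989815115914917)]
jar top [0.6075 0.0117 0.0957] 0.0015896460317883492 caddy: [np.float64(0.004746922501509884), np.float64(-0.13578900540398292)]
divider+x [0.6231 0.0685 0.0595] 0.002233255339692565 caddy: [np.float64(0.04413190503271282), np.float64(-0.09202400051682258)]
can [ 0.3953 -0.17  ] 31.504133810039455 [-0.1859] rms 22.208037329909374 axis [-0.0523  0.0853  0.    ]
can [ 0.4972 -0.209 ] -88.07146399178485 [0.024] rms 0.9631028783434146 axis [0.0999 0.0034 0.    ]
[1.79188218e+01 5.14748017e+00 1.02055546e+01 9.51199205e+01
 1.48105620e-02 8.14026798e+01]
tin [ 0.67729712 -0.17118211  0.1       ]
mug [ 0.69821572 -0.38212854  0.092     ]
```

View pics/wrist2.png

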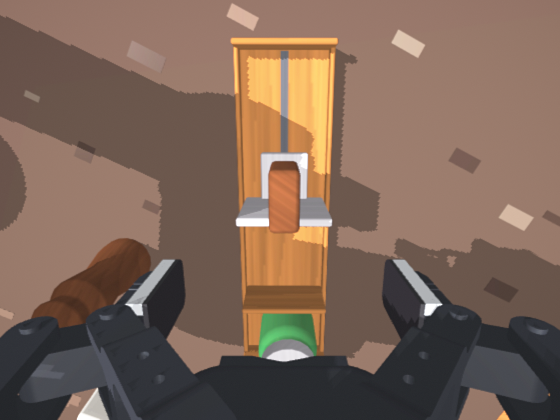

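The wrist view shows the grip's top face at about (272–299, 163–231), centred between the fingers, with the tray's lips parallel to the image and the divider at row 290. I'll triangulate it against the top and scene views.

```bash
python3 - <<'E'
from fit import *
w=np.load("w2.npz"); W=(w["K"],w["R"],w["t"])
p=[.5425,.1308,np.radians(26.62)]
def cd(P): d=P[:2]-np.array(p[:2]); a=p[2]; return np.array([d@[np.cos(a),np.sin(a)],d@[-np.sin(a),np.cos(a)]])
for uv in((271,231),(299,231),(273,163),(298,163)): P=atz(W,uv,.133); print(uv,P,cd(P))
for uv in((244,290),(325,290)): P=atz(W,uv,.06); print("div",uv,P,cd(P))
for uv in((233,40),(337,40)): P=atz(W,uv,.035); print("end",uv,P,cd(P))
for uv in((237,222),(331,222)): P=atz(W,uv,.091); print("panel",uv,P,cd(P))
print(tri(W,(285.3,197),*t(172,176)),tri(W,(285.3,197),*s(657,114)))
print("grip model j=.034", world(p,(0,.044,0)))
E
```

```text
(271, 231) [0.5232 0.1479 0.133 ] [-0.0096  0.0239]
(299, 231) [0.5423 0.1574 0.133 ] [0.0118 0.0239]
(273, 163) [0.5018 0.1953 0.133 ] [-0.0075  0.0759]
(298, 163) [0.518  0.2033 0.133 ] [0.0105 0.0758]
div (244, 290) [0.5353 0.0517 0.06  ] [-0.0418 -0.0675]
div (325, 290) [0.6113 0.0896 0.06  ] [ 0.043  -0.0676]
end (233, 40) [0.422  0.2675 0.035 ] [-0.0465  0.1762]
end (337, 40) [0.5081 0.3102 0.035 ] [0.0497 0.1758]
panel (237, 222) [0.4975 0.1279 0.091 ] [-0.0415  0.0175]
panel (331, 222) [0.5724 0.1652 0.091 ] [0.0421 0.0173]
(array([0.524 , 0.1732, 0.1202]), np.float64(0.003321429325901638)) (array([0.5218, 0.1743, 0.1235]), np.float64(0.0008211981729311929))
grip model j=.034 [0.5228 0.1701 0.    ]
```

```bash
python3 -m crank '[[[-0.1,0.2,-0.84,0,0,0],[0,0,-0.84,0,0,0],[0,0,-0.84,0,0,0],[0,0,-0.84,0,0,0],[0,0,-0.84,0,0,0],[0,0,-0.84,0,0,0],[0,0,-0.84,0,0,0],[0,0,-0.84,0,0,0],[0,0,0,0,0,0]]]' && python3 -m crank '[[[0,0,0,0,0,0],[0,0,0,0,0,0],[0,0,0,0,0,0],[0,0,0,0,0,0],[0,0,0,0,0,0],[0,0,0,0,0,0],[0,0,0,0,0,0],[0,0,0,0,0,0]]]' 0 40
```

```text
time: 2.62
ee_pos: [0.52, 0.1743, 0.1127]
tcp_rot: [-179.7, -0.0, 116.7]
wrist_force: [-0.5, 0.3, -1.0]
opening: 0.0854
grasp_force: 0.0
time: 3.28
ee_pos: [0.5224, 0.1739, 0.1168]
tcp_rot: [179.9, -0.0, 116.5]
wrist_force: [-1.2, 0.4, 5.9]
opening: 0.0237
grasp_force: 40.2
```

```bash
python3 -m crank '[[[-0.134,0.268,0,0,0,0],[-0.269,0.536,0,0,0,0],[-0.269,0.536,0,0,0,0],[-0.269,0.536,0,0,0,0],[-0.269,0.536,0,0,0,0],[-0.269,0.536,0,0,0,0],[-0.134,0.268,0,0,0,0],[-0.045,0.09,0,0,0,0],[0,0,0,0,0,0],[0,0,0,0,0,0]]]' && python3 -m crank '[[[-0.045,0.09,0,0,0,0],[-0.045,0.09,0,0,0,0],[-0.045,0.09,0,0,0,0],[0,0,0,0,0,0]]]'
```

```text
time: 4.12
ee_pos: [0.4893, 0.2409, 0.1168]
tcp_rot: [179.9, -0.0, 116.6]
wrist_force: [-0.3, 2.8, 5.2]
opening: 0.0239
grasp_force: 40.2
time: 4.45
ee_pos: [0.4869, 0.2459, 0.1168]
tcp_rot: [179.9, 0.0, 116.5]
wrist_force: [2.4, 1.4, 4.9]
opening: 0.0237
grasp_force: 40.2
```

```bash
python3 -m crank '[[[-0.045,0.09,0,0,0,0],[-0.045,0.09,0,0,0,0],[0,0,0,0,0,0]]]' && python3 -m crank '[[[-0.045,0.09,0,0,0,0],[-0.045,0.09,0,0,0,0],[0,0,0,0,0,0]]]'
```

```text
time: 4.7
ee_pos: [0.4856, 0.2483, 0.1168]
tcp_rot: [179.9, 0.2, 116.5]
wrist_force: [5.5, -7.3, 5.1]
opening: 0.0236
grasp_force: 40.2
time: 4.95
ee_pos: [0.4855, 0.2487, 0.1168]
tcp_rot: [179.9, 0.6, 116.3]
wrist_force: [15.7, -27.4, 5.7]
opening: 0.0235
grasp_force: 40.0
```

```bash
python3 -m crank '[[[0.09,-0.18,0,0,0,0],[0,0,0,0,0,0],[0,0,0,0,0,0],[0,0,0,0,0,0],[0,0,0,0,0,0],[0,0,0.9,0,0,0],[0,0,0.9,0,0,0],[0,0,0.9,0,0,0],[0,0,0.9,0,0,0],[0,0,0.9,0,0,0],[0,0,0.9,0,0,0],[0,0,0.9,0,0,0],[0,0,0.4,0,0,0]]]' 1 && python3 -m crank '[[[0,-1,0,0,0,-0.94],[0,-1,0,0,0,-0.94],[0,-1,0,0,0,-0.94],[0,-1,0,0,0,-0.94],[0,-1,0,0,0,-0.94],[0,-1,0,0,0,-0.94],[0,-1,0,0,0,-0.94],[0,-1,0,0,0,-0.94],[0,-1,0,0,0,-0.94],[0,-1,0,0,0,-0.94],[0,-1,0,0,0,-0.94],[0,-1,0,0,0,-0.94],[0,-1,0,0,0,-0.94],[0,-1,0,0,0,-0.94],[0,-1,0,0,0,-0.94],[0,-1,0,0,0,-0.94],[0,-1,0,0,0,-0.94],[0,-1,0,0,0,-0.94],[0,-1,0,0,0,0],[0,-1,0,0,0,0]]]' && python3 -m crank '[[[0,-1,0,0,0,0],[0,-1,0,0,0,0],[0,-1,0,0,0,0],[0,0,0,0,0,0],[0,0,0,0,0,0],[0,0,0,0,0,0]]]' && python3 - <<'E'
from h import *
c,im=snap("wrist","wrist3.png"); print(bot.get_obs()["q"],bot.get_obs()["ee_pos"])
np.savez("w3.npz",K=c[0],R=c[1],t=c[2])
snap("top","top3.png")
E
```

```text
time: 6.03
ee_pos: [0.4847, 0.2495, 0.2522]
tcp_rot: [179.9, -0.0, 116.6]
wrist_force: [0.3, 1.4, -0.3]
opening: 0.0852
grasp_force: 0.0
time: 7.7
ee_pos: [0.4843, -0.1518, 0.2493]
tcp_rot: [-180.0, 0.0, 0.2]
wrist_force: [0.9, -0.2, 0.2]
opening: 0.0853
grasp_force: 0.0
time: 8.2
ee_pos: [0.4844, -0.2105, 0.2495]
tcp_rot: [-180.0, 0.0, 0.2]
wrist_force: [-0.6, 0.3, -0.4]
opening: 0.0855
grasp_force: 0.0
[-2.34706862e+01  1.97749663e+00  6.86163331e+00  9.49082086e+01
  1.39273513e-02  1.56277579e+02] [ 0.48449394 -0.21029879  0.24968996]
```

View pics/wrist3.png

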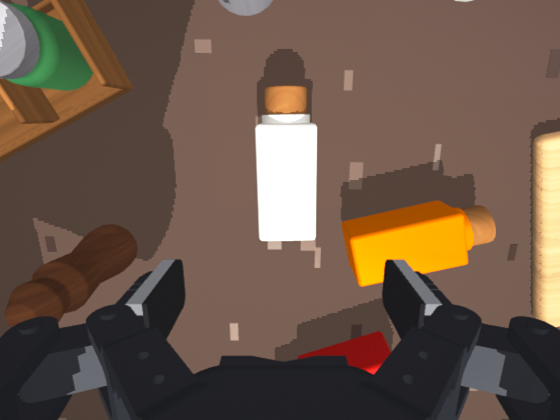

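The wrist view shows the canister's body at (257–316, 125–240) with the lid end at (286,88). The orange look-alike's nearest corner is at (343,222).

```bash
python3 - <<'E'
from fit import *
w=np.load("w3.npz"); W=(w["K"],w["R"],w["t"]); h=.029
can=[((h,-.075,h),t(768,328)),((-h,-.075,h),t(685,335)),((h,-.075,h),s(22,326)),((-h,-.075,h),s(98,291)),((h,.041,h),s(105,447)),((-h,.041,h),s(185,415)),((h,-.075,-h),s(30,372)),((h,.041,-h),s(112,500)),
((-h,.041,h),(W,(257,125))),((h,.041,h),(W,(316,124))),((h,-.075,h),(W,(316,240))),((-h,-.075,h),(W,(259,240)))]
p,r=fit(can,[.5,-.21,-1.5,.029]); print(p[:2],np.degrees(p[2]),p[3],np.sqrt((r**2).mean()))
for uv in((257,125),(316,124),(316,240),(259,240)): print(atz(W,uv,.058))
for uv in((343,222),(360,283)): print("orange",atz(W,uv,.058))
print(tri(W,(316,240),*t(768,328)),tri(W,(316,240),*s(22,326)),tri(W,(259,240),*s(98,291)))
E
```

```text
[ 0.5017 -0.2135] -88.97197312894471 0.02413430928634974 1.5777898164628446
[ 0.5423 -0.1871  0.058 ]
[ 0.5434 -0.2413  0.058 ]
[ 0.4298 -0.2448  0.058 ]
[ 0.4296 -0.1872  0.058 ]
orange [ 0.449 -0.271  0.058]
orange [ 0.3819 -0.2923  0.058 ]
(array([ 0.4255, -0.2445,  0.0463]), np.float64(0.0029341948515416907)) (array([ 0.432 , -0.2431,  0.0596]), np.float64(0.004065868445093079)) (array([ 0.4295, -0.1871,  0.0575]), np.float64(0.0002463690456596075))
```

```bash
python3 -m crank '[[[0.16,-0.019,-0.9,0,0.182,0],[0.16,-0.019,-0.9,0,0.182,0],[0.16,-0.019,-0.9,0,0.182,0],[0.16,-0.019,-0.9,0,0.182,0],[0.16,-0.019,-0.9,0,0.182,0],[0.16,-0.019,-0.9,0,0.182,0],[0.16,-0.019,-0.9,0,0.182,0],[0.16,-0.019,-0.9,0,0.182,0],[0.16,-0.019,-0.9,0,0.182,0],[0.16,-0.019,-0.9,0,0.182,0],[0.16,-0.019,-0.9,0,0.182,0],[0.16,-0.019,-0.9,0,0.182,0],[0,0,0,0,0,0],[0,0,0,0,0,0]]]' && python3 -m crank '[[[0,0,0,0,0,0],[0,0,0,0,0,0],[0,0,0,0,0,0],[0,0,0,0,0,0],[0,0,0,0,0,0],[0,0,0,0,0,0]]]' 0 60
```

```text
time: 9.47
ee_pos: [0.5219, -0.2148, 0.0314]
tcp_rot: [-179.8, 15.3, 0.3]
wrist_force: [-0.2, -0.3, 0.0]
opening: 0.0854
grasp_force: 0.0
time: 9.97
ee_pos: [0.5235, -0.2158, 0.0354]
tcp_rot: [-180.0, 14.9, 0.2]
wrist_force: [1.2, 0.2, 7.0]
opening: 0.0574
grasp_force: 65.0
```

```bash
python3 -m crank '[[[0,0,0.3,0,0,0],[0,0,0.7,0,0,0],[0,0,1,0,0,0],[0,0,1,0,0,0],[0,0,1,0,0,0],[0,0,1,0,0,0],[0,0,1,0,0,0],[0,0,0,0,0,0]]]' && python3 -m crank '[[[-0.155,0.304,0,0,-0.935,0],[-0.155,0.304,0,0,-0.935,0],[-0.155,0.304,0,0,-0.935,0],[-0.155,0.304,0,0,-0.935,0],[-0.155,0.304,0,0,-0.935,0],[-0.155,0.304,0,0,-0.935,0],[-0.155,0.304,0,0,-0.935,0],[-0.155,0.304,0,0,-0.935,0],[-0.155,0.304,0,0,-0.935,0],[-0.155,0.304,0,0,-0.935,0],[-0.155,0.304,0,0,-0.935,0],[-0.155,0.304,0,0,-0.935,0],[-0.155,0.304,0,0,-0.935,0],[-0.155,0.304,0,0,-0.935,0],[0,0,0,0,0,0],[0,0,0,0,0,0],[0,0,0,0,0,0]]]' && python3 - <<'E'
from h import *
snap("scene","scene4.png"); print(bot.get_obs()["q"])
E
```

```text
time: 10.63
ee_pos: [0.5237, -0.2161, 0.158]
tcp_rot: [179.9, 14.7, 0.2]
wrist_force: [1.7, 0.1, -2.0]
opening: 0.0575
grasp_force: 64.8
time: 12.05
ee_pos: [0.5263, -0.1659, 0.1793]
tcp_rot: [-178.8, -71.4, 0.7]
wrist_force: [-0.6, -0.3, -2.5]
opening: 0.0574
grasp_force: 70.4
[-32.4258962  -48.50680478 -65.8055561    4.84707103  32.36573365
 168.10523047]
```

View pics/scene4.png

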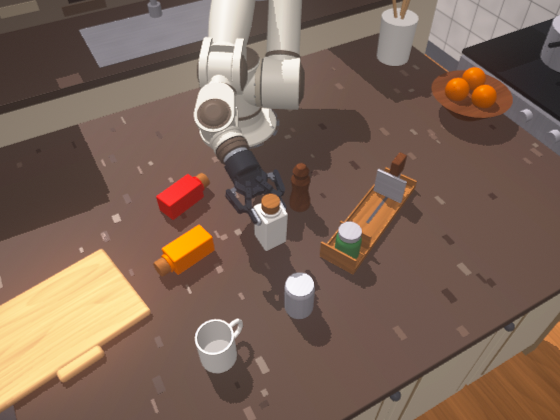

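The scene view shows the canister held almost upright near (270,222), and the retainer open with its grip at (398,163). The arm has folded to its q2/q3 limits, so I'll move outward, finish the turn, then lower.

```bash
python3 -m crank '[[[0.5,0,0,0,0,0],[0.5,0,0,0,-0.1,0],[0.5,0,0,0,-0.2,0],[0.5,0,0,0,-0.2,0],[0,0,0,0,0,0],[0,0,0,0,0,0]]]' && python3 -c "
from h import *
o=bot.get_obs(); print(o['q'],o['tcp_rot'])"
```

```text
time: 12.6
ee_pos: [0.5661, -0.1651, 0.1776]
tcp_rot: [-178.7, -74.7, 0.7]
wrist_force: [-0.4, 0.0, -3.0]
opening: 0.0576
grasp_force: 70.3
[-29.3400606  -39.01485037 -65.00319288  -8.27489607  30.11629439
 171.24635866] [-178.71283453  -74.73694273    0.66417626]
```

```bash
python3 -m crank '[[[0.1,0,-0.6,0,0,0],[0.1,0,-0.7,0,0,0],[0.1,0,-0.7,0,0,0],[0.1,0,-0.7,0,0,0],[0,0,-0.6,0,0,0],[0,0,-0.4,0,0,0],[0,0,0,0,0,0],[0,0,0,0,0,0]]]' && python3 -c "
from h import *
o=bot.get_obs(); print(o['q'],o['tcp_rot'])"
```

```text
time: 13.27
ee_pos: [0.5852, -0.1726, 0.1111]
tcp_rot: [-178.8, -74.4, 1.0]
wrist_force: [0.3, 0.6, -2.5]
opening: 0.0576
grasp_force: 70.4
[-29.02632171 -24.59026706 -65.7795109  -23.08562003  30.01980525
 171.0583648 ] [-178.75696093  -74.38836805    0.97866425]
```

```bash
python3 -m crank '[[[0,0,0,0,0,0.73],[0,0,0,0,0,0.73],[-0.15,0.1,0,0,0,0.73],[-0.2,0.1,0,0,0,0.73],[-0.2,0.1,0,0,0,0.73],[-0.2,0.1,0,0,0,0],[0,0,0,0,0,0],[0,0,0,0,0,0]]]' && python3 -c "
from h import *
o=bot.get_obs(); print(o['q'],o['tcp_rot'])"
```

```text
time: 13.93
ee_pos: [0.5706, -0.1647, 0.1123]
tcp_rot: [-179.1, -74.5, 26.2]
wrist_force: [0.4, 0.5, -3.4]
opening: 0.0574
grasp_force: 70.5
[-39.4443554  -13.44524809 -52.99510305  -4.58648858  62.19880245
 148.52414181] [-179.05321559  -74.49567272   26.20369681]
```

```bash
python3 -m crank '[[[0,0,-0.35,0.026,-0.054,0],[0,0,-0.3,0,0,0],[0,0,-0.05,0,0,0],[0,0,0,0,0,0],[0,0,0,0,0,0]]]' && python3 -m crank '[[[0,0,-0.04,0,0,0],[0,0,-0.04,0,0,0],[0,0,0,0,0,0]]]'
```

```text
time: 14.35
ee_pos: [0.5707, -0.1643, 0.0979]
tcp_rot: [-178.9, -74.9, 26.2]
wrist_force: [0.5, 1.1, -3.5]
opening: 0.0578
grasp_force: 70.6
time: 14.6
ee_pos: [0.5709, -0.1647, 0.0967]
tcp_rot: [-179.1, -74.9, 26.4]
wrist_force: [-0.4, 0.1, -2.2]
opening: 0.0571
grasp_force: 70.6
```

```bash
python3 -m crank '[[[0,0,-0.04,0,0,0],[0,0,-0.04,0,0,0],[0,0,0,0,0,0]]]'; python3 -m crank '[[[0,0,-0.04,0,0,0],[0,0,-0.04,0,0,0],[0,0,0,0,0,0]]]'
```

```text
time: 14.85
ee_pos: [0.5711, -0.1647, 0.0965]
tcp_rot: [-179.4, -75.1, 26.8]
wrist_force: [-6.8, 1.7, 6.1]
opening: 0.0578
grasp_force: 71.4
time: 15.1
ee_pos: [0.5715, -0.1648, 0.0963]
tcp_rot: [-179.8, -75.2, 27.3]
wrist_force: [-7.7, 2.7, 11.7]
opening: 0.0575
grasp_force: 71.6
```

```bash
python3 -m crank '[[[0,0,0.04,0,0,0],[0,0,0,0,0,0],[0,0,0,0,0,0],[0,0,0,0,0,0],[0,0,0.3,0,0,0],[0,0,0.7,0,0,0],[0,0,0.9,0,0,0],[0,0,0.9,0,0,0],[0,0,0.9,0,0,0],[0,0,0.9,0,0,0],[0,0,0.9,0,0,0],[0,0,0.9,0,0,0],[0,0,0.5,0,0,0],[0,0,0,0,0,0]]]' 1 && python3 -c "
from h import *
o=bot.get_obs(); print(o['q'],o['tcp_rot'])"
```

```text
time: 16.27
ee_pos: [0.5712, -0.1651, 0.2355]
tcp_rot: [-179.9, -75.0, 27.2]
wrist_force: [-0.2, 0.5, 1.3]
opening: 0.0857
grasp_force: 0.0
[-39.52877823 -23.87806681 -45.65558893  12.39783369  62.63853658
 148.92913808] [-179.9267935   -75.03839889   27.21786768]
```

```bash
python3 -m crank '[[[0.025,0.0125,0,-0.4157,0.8089,0],[0.025,0.0125,0,-0.4157,0.8089,0],[0.025,0.0125,0,-0.4157,0.8089,0],[0.025,0.0125,0,-0.4157,0.8089,0],[0.025,0.0125,0,-0.4157,0.8089,0],[0.025,0.0125,0,-0.4157,0.8089,0],[0.025,0.0125,0,-0.4157,0.8089,0],[0.025,0.0125,0,-0.4157,0.8089,0],[0.025,0.0125,0,-0.4157,0.8089,0],[0.025,0.0125,0,-0.4157,0.8089,0],[0.025,0.0125,0,-0.4157,0.8089,0],[0.025,0.0125,0,-0.4157,0.8089,0],[0,0,0,0,0,0],[0,0,0,0,0,0],[0,0,0,0,0,0]]]' && python3 - <<'E'
from h import *
c,a=snap("wrist","wrist5.png"); np.savez("w5.npz",K=c[0],R=c[1],t=c[2]); _,b=snap("scene","scene5.png"); 
print(bot.get_obs()["q"],bot.get_obs()["ee_pos"],bot.get_obs()["tcp_rot"])
b=cv2.resize(b[150:300,220:360],None,fx=3,fy=3,interpolation=cv2.INTER_CUBIC)
a=a[:,90:470]
o=np.zeros((450,800,3),np.uint8); o[:420,:380]=a; o[:450,380:800]=b; cv2.imwrite("pics/c5.png",o[:,:,::-1])
E
```

```text
time: 17.52
ee_pos: [0.5778, -0.1625, 0.2307]
tcp_rot: [-179.9, -2.0, 26.9]
wrist_force: [-0.5, -0.3, -0.3]
opening: 0.0856
grasp_force: 0.0
[-16.40222482  10.06294326  13.65229554  92.07546523   1.43339545
 136.77552747] [ 0.57723428 -0.16297741  0.23207245] [-179.99266515   -2.08469291   26.84105316]
```

View pics/c5.png

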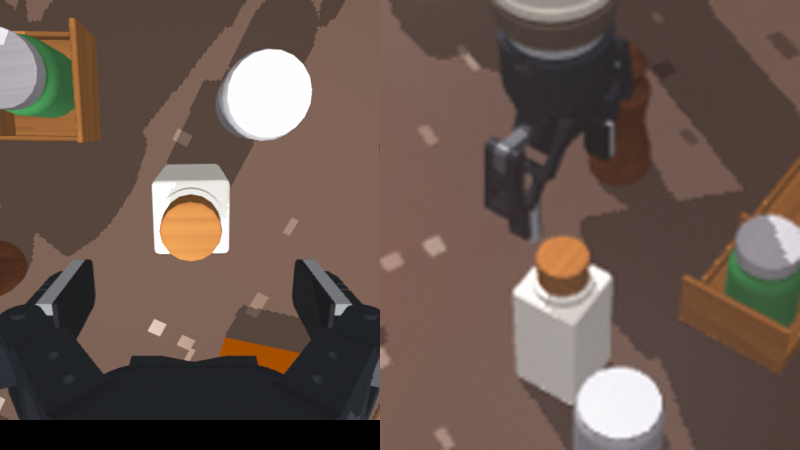

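The canister stands upright. Its lid top is at wrist pixel (281,228) and scene pixel (280.3,235.3), and its sides are parallel to the tool.

```bash
python3 - <<'E'
from h import *
w=np.load("w5.npz"); W=(w["K"],w["R"],w["t"]); S=cam("scene")
print(tri(W,(281,228),S,(280.3,235.3)),atz(W,(281,228),.15))
a,b=atz(W,(244,253),.116),atz(W,(319,252),.116); print(a,b,np.linalg.norm(a-b),np.degrees(np.arctan2(*(a-b)[1::-1])))
a,b=atz(W,(243,181),.116),atz(W,(320,180),.116); print(a,b,np.linalg.norm(a-b),np.degrees(np.arctan2(*(a-b)[1::-1])))
E
```

```text
(array([ 0.57671117, -0.16190639,  0.15175203]), np.float64(0.0005113317223108674)) [ 0.57643591 -0.16197259  0.15      ]
[ 0.53627252 -0.15016847  0.116     ] [ 0.56307117 -0.20111301  0.116     ] 0.05756311856347713 117.74597294032412
[ 0.58638282 -0.12563434  0.116     ] [ 0.61243114 -0.17530328  0.116     ] 0.05608492772188463 117.67426450510834
```

```bash
python3 -m crank '[[[-0.03,0.05,-0.6,-0.136,0.27,0],[0,0,-0.9,0,0,0],[0,0,-0.9,0,0,0],[0,0,-0.9,0,0,0],[0,0,-0.6,0,0,0],[0,0,-0.4,0,0,0],[0,0,-0.2,0,0,0],[0,0,0,0,0,0]]]' && python3 -m crank '[[[0,0,0,0,0,0],[0,0,0,0,0,0],[0,0,0,0,0,0],[0,0,0,0,0,0],[0,0,0,0,0,0],[0,0,0,0,0,0],[0,0,0,0,0,0]]]' 0 60
```

```text
time: 18.28
ee_pos: [0.5769, -0.1616, 0.1413]
tcp_rot: [-179.9, 0.1, 26.9]
wrist_force: [-0.4, -0.3, -0.0]
opening: 0.0852
grasp_force: 0.0
time: 18.87
ee_pos: [0.5776, -0.1615, 0.1429]
tcp_rot: [180.0, 0.0, 26.9]
wrist_force: [-0.8, 0.5, 5.5]
opening: 0.0402
grasp_force: 60.7
```

```bash
python3 -m crank '[[[0,0,0.3,0,0,0],[0,0,0.7,0,0,0],[0,0,1,0,0,0],[0,0,1,0,0,0],[0,0,1,0,0,0],[0,0,1,0,0,0],[0,0,1,0,0,0],[0,0,0.6,0,0,0],[0,0,0,0,0,0]]]'
python3 - <<'E'
from fit import *
im=cv2.imread("pics/wrist2.png"); 
for c in(252,262): print(c,list(zip(range(280,320),im[280:320,c].sum(1))))
w=np.load("w2.npz"); W=(w["K"],w["R"],w["t"]); p=[.5425,.1308,np.radians(26.62)]
for X in((-.03,-.089,.06),(-.03,-.095,.06),(-.03,-.089,.008),(.05,.18,.035),(-.05,.18,.035)): print(X,proj(W,world(p,X)))
print(world(p,(0,-.057,0)))
E
```

```text
time: 19.62
ee_pos: [0.5778, -0.1618, 0.2767]
tcp_rot: [179.9, -0.0, 26.9]
wrist_force: [0.5, -0.3, -1.6]
opening: 0.0405
grasp_force: 61.1
252 [(280, np.uint64(392)), (281, np.uint64(391)), (282, np.uint64(394)), (283, np.uint64(394)), (284, np.uint64(386)), (285, np.uint64(317)), (286, np.uint64(256)), (287, np.uint64(255)), (288, np.uint64(250)), (289, np.uint64(251)), (290, np.uint64(246)), (291, np.uint64(242)), (292, np.uint64(244)), (293, np.uint64(247)), (294, np.uint64(249)), (295, np.uint64(262)), (296, np.uint64(274)), (297, np.uint64(278)), (298, np.uint64(265)), (299, np.uint64(258)), (300, np.uint64(256)), (301, np.uint64(264)), (302, np.uint64(264)), (303, np.uint64(263)), (304, np.uint64(256)), (305, np.uint64(250)), (306, np.uint64(264)), (307, np.uint64(266)), (308, np.uint64(277)), (309, np.uint64(339)), (310, np.uint64(389)), (311, np.uint64(414)), (312, np.uint64(411)), (313, np.uint64(395)), (314, np.uint64(405)), (315, np.uint64(406)), (316, np.uint64(408)), (317, np.uint64(407)), (318, np.uint64(408)), (319, np.uint64(404))]
262 [(280, np.uint64(378)), (281, n
[... 420 characters left out ...]
64(259)), (300, np.uint64(258)), (301, np.uint64(258)), (302, np.uint64(263)), (303, np.uint64(263)), (304, np.uint64(256)), (305, np.uint64(251)), (306, np.uint64(247)), (307, np.uint64(255)), (308, np.uint64(277)), (309, np.uint64(336)), (310, np.uint64(387)), (311, np.uint64(416)), (312, np.uint64(411)), (313, np.uint64(372)), (314, np.uint64(381)), (315, np.uint64(366)), (316, np.uint64(344)), (317, np.uint64(336)), (318, np.uint64(337)), (319, np.uint64(331))]
(-0.03, -0.089, 0.06) [255.8098 308.1214]
(-0.03, -0.095, 0.06) [255.9505 313.0683]
(-0.03, -0.089, 0.008) [259.2995 284.2084]
(0.05, 0.18, 0.035) [337.5451  35.0248]
(-0.05, 0.18, 0.035) [229.0067  35.4392]
[0.568  0.0798 0.    ]
```

```bash
python3 -m crank '[[[-0.035,0.942,0,0,0,-0.0123],[-0.035,0.942,0,0,0,-0.0123],[-0.035,0.942,0,0,0,-0.0123],[-0.035,0.942,0,0,0,-0.0123],[-0.035,0.942,0,0,0,-0.0123],[-0.035,0.942,0,0,0,-0.0123],[-0.035,0.942,0,0,0,-0.0123],[-0.035,0.942,0,0,0,-0.0123],[-0.035,0.942,0,0,0,-0.0123],[-0.035,0.942,0,0,0,-0.0123],[-0.035,0.942,0,0,0,-0.0123],[-0.035,0.942,0,0,0,-0.0123],[-0.035,0.942,0,0,0,-0.0123],[0,0,0,0,0,0],[0,0,0,0,0,0],[0,0,0,0,0,0]]]'
```

```text
time: 20.95
ee_pos: [0.568, 0.083, 0.273]
tcp_rot: [-180.0, 0.2, 25.8]
wrist_force: [-0.1, 0.1, -3.1]
opening: 0.0403
grasp_force: 61.4
```

```bash
python3 -m crank '[[[0.02,0,-0.7,0,0,0],[0.02,0,-0.9,0,0,0],[0,0,-0.8,0,0,0],[0,0,-0.4,0,0,0],[0,0,0,0,0,0],[0,0,0,0,0,0]]]'
python3 - <<'E'
from fit import *
o=bot.get_obs(); print(o["ee_pos"],o["tcp_rot"])
_,a=snap("wrist","wrist6.png"); _,b=snap("scene","scene6.png"); _,c=snap("top","top6.png")
b=cv2.resize(b[150:290,290:420],None,fx=3,fy=3,interpolation=cv2.INTER_CUBIC)
out=np.zeros((420,800,3),np.uint8); out[:,:410]=a[:,75:485]; out[:420,410:800]=b; cv2.imwrite("pics/c6.png",out[:,:,::-1])
E
```

```text
time: 21.45
ee_pos: [0.5689, 0.0828, 0.2179]
tcp_rot: [-180.0, 0.1, 25.8]
wrist_force: [-0.2, 0.7, -2.7]
opening: 0.0405
grasp_force: 61.4
[0.5689 0.0828 0.2179] [-179.9662    0.1317   25.7529]
```

View pics/c6.png

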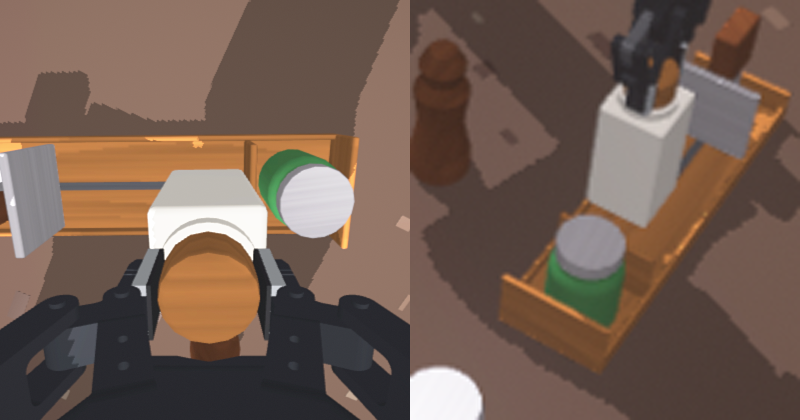

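The canister is square to the tray. Its lower far edge sits at columns 167–243 and the divider face at about 246, so it's just clear on the open-bay side. Lowering it now.

```bash
python3 -m crank '[[[0,0,-0.6,0,0,0],[0,0,-0.8,0,0,0],[0,0,-0.8,0,0,0],[0,0,-0.5,0,0,0],[0,0,-0.25,0,0,0],[0,0,0,0,0,0],[0,0,0,0,0,0]]]' && python3 -m crank '[[[0,0,-0.1,0,0,0],[0,0,-0.1,0,0,0],[0,0,-0.06,0,0,0],[0,0,0,0,0,0],[0,0,0,0,0,0]]]' && python3 -m crank '[[[0,0,-0.04,0,0,0],[0,0,-0.04,0,0,0],[0,0,0,0,0,0]]]'
```

```text
time: 22.18
ee_pos: [0.5692, 0.0834, 0.1596]
tcp_rot: [-180.0, 0.1, 25.8]
wrist_force: [0.2, -0.3, -2.1]
opening: 0.0401
grasp_force: 61.5
time: 22.6
ee_pos: [0.569, 0.0833, 0.1537]
tcp_rot: [-180.0, 0.1, 25.8]
wrist_force: [-0.6, -0.8, -2.3]
opening: 0.0405
grasp_force: 61.5
time: 22.85
ee_pos: [0.5689, 0.0833, 0.1519]
tcp_rot: [-180.0, 0.1, 25.8]
wrist_force: [0.6, 1.0, -3.0]
opening: 0.0401
grasp_force: 61.5
```

```bash
python3 -m crank '[[[0,0,-0.04,0,0,0],[0,0,-0.04,0,0,0],[0,0,0,0,0,0]]]' && python3 -m crank '[[[0,0,-0.04,0,0,0],[0,0,0,0,0,0]]]'
```

```text
time: 23.1
ee_pos: [0.5691, 0.0834, 0.151]
tcp_rot: [-180.0, 0.1, 25.8]
wrist_force: [-0.8, 1.5, 2.3]
opening: 0.0406
grasp_force: 62.2
time: 23.27
ee_pos: [0.5693, 0.0835, 0.151]
tcp_rot: [-180.0, -0.0, 25.8]
wrist_force: [-2.4, 1.7, 5.9]
opening: 0.0404
grasp_force: 62.8
```

```bash
python3 -m crank '[[[0,0,0.03,0,0,0],[0,0,0,0,0,0],[0,0,0,0,0,0],[0,0,0,0,0,0],[0,0,0.2,0,0,0],[0,0,0.6,0,0,0],[0,0,0.9,0,0,0],[0,0,1,0,0,0],[0,0,1,0,0,0],[0,0,1,0,0,0],[0,0,0.4,0,0,0]]]' 1 && python3 -m crank '[[[-0.3,0.59,0,0,0,0.942],[-0.3,0.59,0,0,0,0.942],[-0.3,0.59,0,0,0,0.942],[-0.3,0.59,0,0,0,0.942],[-0.3,0.59,0,0,0,0.942],[-0.3,0.59,0,0,0,0.942],[-0.3,0.59,0,0,0,0.942],[-0.3,0.59,0,0,0,0.942],[-0.3,0.59,0,0,0,0.942],[-0.3,0.59,0,0,0,0.942],[-0.3,0.59,0,0,0,0.942],[-0.3,0.59,0,0,0,0.942],[-0.3,0.59,0,0,0,0.942],[-0.3,0.59,0,0,0,0.942],[0,0,0,0,0,0],[0,0,0,0,0,0]]]'
```

```text
time: 24.18
ee_pos: [0.5695, 0.0834, 0.2562]
tcp_rot: [180.0, -0.1, 25.8]
wrist_force: [-0.1, 1.1, 0.7]
opening: 0.0857
grasp_force: 0.0
time: 25.52
ee_pos: [0.4848, 0.2488, 0.2523]
tcp_rot: [-180.0, 0.1, 116.4]
wrist_force: [1.0, 0.1, -0.6]
opening: 0.0854
grasp_force: 0.0
```

```bash
python3 -m crank '[[[0,0,-0.8,0,0,0],[0,0,-0.9,0,0,0],[0,0,-0.9,0,0,0],[0,0,-0.9,0,0,0],[0,0,-0.9,0,0,0],[0,0,-0.9,0,0,0],[0,0,-0.9,0,0,0],[0,0,-0.55,0,0,0],[0,0,0,0,0,0]]]' && python3 -m crank '[[[0,0,0,0,0,0],[0,0,0,0,0,0],[0,0,0,0,0,0],[0,0,0,0,0,0],[0,0,0,0,0,0],[0,0,0,0,0,0],[0,0,0,0,0,0],[0,0,0,0,0,0]]]' 0 40
```

```text
time: 26.27
ee_pos: [0.4842, 0.2475, 0.1148]
tcp_rot: [-179.8, 0.1, 116.3]
wrist_force: [-0.2, -0.2, 0.4]
opening: 0.0855
grasp_force: 0.0
time: 26.93
ee_pos: [0.4854, 0.2488, 0.118]
tcp_rot: [179.9, 0.1, 116.5]
wrist_force: [1.7, 0.9, 5.6]
opening: 0.0233
grasp_force: 40.6
```

```bash
python3 -m crank '[[[0.112,-0.224,0,0,0,0],[0.224,-0.447,0,0,0,0],[0.224,-0.447,0,0,0,0],[0.224,-0.447,0,0,0,0],[0.224,-0.447,0,0,0,0],[0.224,-0.447,0,0,0,0],[0.224,-0.447,0,0,0,0],[0.224,-0.447,0,0,0,0],[0.224,-0.447,0,0,0,0],[0.224,-0.447,0,0,0,0],[0.112,-0.224,0,0,0,0],[0.112,-0.224,0,0,0,0],[0,0,0,0,0,0],[0,0,0,0,0,0]]]' && python3 -m crank '[[[0.067,-0.134,0,0,0,0],[0.067,-0.134,0,0,0,0],[0.067,-0.134,0,0,0,0],[0.067,-0.134,0,0,0,0],[0,0,0,0,0,0],[0,0,0,0,0,0]]]'
```

```text
time: 28.1
ee_pos: [0.5323, 0.1541, 0.1181]
tcp_rot: [180.0, 0.2, 116.4]
wrist_force: [-1.3, -2.5, 7.4]
opening: 0.0237
grasp_force: 40.9
time: 28.6
ee_pos: [0.5374, 0.1436, 0.118]
tcp_rot: [-180.0, 0.1, 116.4]
wrist_force: [-2.3, -2.9, 7.0]
opening: 0.0234
grasp_force: 40.9
```

```bash
python3 -m crank '[[[0.03,-0.06,0,0,0,0],[0.03,-0.06,0,0,0,0],[0,0,0,0,0,0],[0,0,0,0,0,0]]]' && python3 -m crank '[[[0.03,-0.06,0,0,0,0],[0.03,-0.06,0,0,0,0],[0,0,0,0,0,0],[0,0,0,0,0,0]]]'
```

```text
time: 28.93
ee_pos: [0.5385, 0.1415, 0.118]
tcp_rot: [-180.0, 0.1, 116.5]
wrist_force: [-2.9, -1.2, 7.4]
opening: 0.0233
grasp_force: 40.9
time: 29.27
ee_pos: [0.5387, 0.1411, 0.1181]
tcp_rot: [-180.0, -0.1, 116.5]
wrist_force: [-8.7, 11.0, 9.2]
opening: 0.0235
grasp_force: 41.2
```

```bash
python3 -m crank '[[[0.03,-0.06,0,0,0,0],[0,0,0,0,0,0],[0,0,0,0,0,0]]]' && python3 -m crank '[[[-0.03,0.06,0,0,0,0],[0,0,0,0,0,0],[0,0,0,0,0,0],[0,0,0,0,0,0],[0,0,0.2,0,0,0],[0,0,0.6,0,0,0],[0,0,0.9,0,0,0],[0,0,1,0,0,0],[0,0,1,0,0,0],[0,0,1,0,0,0],[0,0,1,0,0,0],[0,0,1,0,0,0],[-0.5,0.9,0.5,0,0,0],[-0.6,1,0,0,0,0],[-0.6,1,0,0,0,0],[-0.6,1,0,0,0,0],[-0.6,1,0,0,0,0],[-0.6,1,0,0,0,0],[-0.6,1,0,0,0,0],[0,0,0,0,0,0]]]' 1 && python3 - <<'E'
from h import *
_,b=snap("scene","scene7.png"); _,c=snap("top","top7.png")
b=cv2.resize(b[130:330,190:430],None,fx=1.65,fy=1.65,interpolation=cv2.INTER_CUBIC)
c=cv2.resize(c[130:290,100:300],None,fx=2,fy=2,interpolation=cv2.INTER_CUBIC)
o=np.zeros((330,800,3),np.uint8); o[:b.shape[0],:b.shape[1]]=b; o[:320,400:800]=c; cv2.imwrite("pics/c7.png",o[:,:,::-1])
E
```

```text
time: 29.52
ee_pos: [0.5387, 0.141, 0.1181]
tcp_rot: [-180.0, -0.3, 116.6]
wrist_force: [-13.0, 19.0, 9.8]
opening: 0.0235
grasp_force: 41.3
time: 31.18
ee_pos: [0.4562, 0.2795, 0.2624]
tcp_rot: [180.0, 0.1, 116.6]
wrist_force: [-0.7, 0.1, 0.9]
opening: 0.0854
grasp_force: 0.0
```

View pics/c7.png

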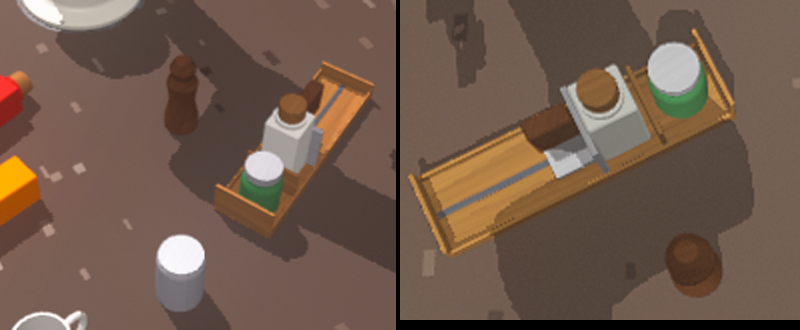

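The canister stands upright between the divider and the closed retainer (top-view crop, lid at (600,90)). The jar, mill, tin and mug stand undisturbed and the arm is clear, so I'm handing the job in.

```bash
python3 -c "
from workcell import bot
print(bot.job_done())"
```

```text
the job is handed in; nothing more can be done
None
```

I slid the retainer open to its stop, stood the canister upright in the bay, slid the retainer home to its stop, and handed the job in at about 31 s; the last pictures show the jar, tin, mug and mill still standing, and no verdict came back.

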